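# Re-house the spice jars in the new wire rack

## Task

We are changing over to the new black wire spice rack: move the four spice jars, one at a time, from the oak rack straight into the wire rack, keeping the order they have in the oak rack, so that each jar ends in the bay of the same number counted from the left (as you see the racks from the robot). Set each one down gently and upright on the floor of its bay, never put a jar down anywhere else on the way or tip it over, and leave the mug, the oil bottle and the pepper mill where they are.

Things in the scene. Friction and masses are not known exactly. Their poses are not given: they have to be found in the camera images.
- paprika_mid (a point): Spice jar: brick-red paprika in clear glass, paper band, red lid. Upright, round, 44 mm across (lid 43), 96 mm tall, about 0.15 kg, loose. Point: its centre, 48 mm above its base (60 mm above the worktop when in a rack). Starts in any one of the oak rack's bays; neighbours 70 mm away along the row: take it with the fingers in front of and behind it, at mid-height or higher. Its yaw is random.
- turmeric_mid (a point): Spice jar: golden turmeric in clear glass, paper band, yellow lid. Upright, round, 44 mm across (lid 43), 96 mm tall, about 0.15 kg, loose. Point: its centre, 48 mm above its base (60 mm above the worktop when in a rack). Starts in any one of the oak rack's bays; neighbours 70 mm away along the row: take it with the fingers in front of and behind it, at mid-height or higher. Its yaw is random.
- oregano_mid (a point): Spice jar: green-grey oregano in clear glass, paper band, green lid. Upright, round, 44 mm across (lid 43), 96 mm tall, about 0.15 kg, loose. Point: its centre, 48 mm above its base (60 mm above the worktop when in a rack). Starts in any one of the oak rack's bays; neighbours 70 mm away along the row: take it with the fingers in front of and behind it, at mid-height or higher. Its yaw is random.
- salt_mid (a point): Spice jar: white salt in clear glass, paper band, blue lid. Upright, round, 44 mm across (lid 43), 96 mm tall, about 0.15 kg, loose. Point: its centre, 48 mm above its base (60 mm above the worktop when in a rack). Starts in any one of the oak rack's bays; neighbours 70 mm away along the row: take it with the fingers in front of and behind it, at mid-height or higher. Its yaw is random.
- oak_rack: Old spice rack, brown oak, 292 x 78 mm, four bays in a row, full at the start. Fixed. Origin: middle of its underside. y axis along the row; front looks to its -x, at the robot (yaw within 0.35 rad). Bays 64 x 64 mm inside, centred at y = +105, +35, -35, -105 mm, x = 0 (left to right seen from the robot); floor 12 mm, tops of rails and dividers 32 mm above the worktop.
- wire_rack: New spice rack, black wire with a bright steel floor, 288 x 74 mm, four bays in a row, empty at the start, left or right of the oak one. Fixed. Origin: middle of its underside. y axis along the row; front looks to its -x, at the robot (yaw within 0.35 rad). Bays 64 x 64 mm inside, centred at y = +105, +35, -35, -105 mm, x = 0 (left to right seen from the robot); floor 12 mm, tops of rails and dividers 32 mm above the worktop.
- mug: White mug with a handle, 80 mm across, 92 mm tall, standing beyond the racks; not part of the job. Origin: centre of its underside.
- oil: Green glass oil bottle with a black cap, 62 mm across, 190 mm tall, standing beyond the racks; not part of the job. Origin: centre of its underside.
- mill: Dark wooden pepper mill, 54 mm across, 134 mm tall, standing beyond the racks; not part of the job. Origin: centre of its underside.

How it is judged:
By the outcome, as a careful person would: the job done as asked, in the order asked, and still so for the second after the job is handed in, with the robot touching nothing.
It also fails if it takes over 104 s, if anything falls off the work surface, if the arm or the gripper's body presses on something with over 40 N, if the wrist force passes 120 N, or if a joint passes its speed limit or range.

## Robot

A 7-joint arm with a two-finger parallel gripper is mounted at the origin on the work surface. World frame = base frame: x ahead of the robot, y to its left, z up, the work surface at z = 0. Lengths are in m, angles in rad, forces in N, time in s.
With the tool pointing down it reaches from about 0.35 to 0.9 m from the base axis. Payload 8.1 kg.
Tool frame: the origin (TCP) lies on the centre line of the jaws, within the pads' length; the fingertips stand 19 mm ahead of it and the grasp point (between the pads) is the TCP; z points along the fingers, y is the direction in which the jaws open and shut (so a half turn about z gives the same grasp; the last joint's range is limited). The gripper opens to 92 mm and grips with 3 to 60 N. Pads are 19 mm wide; open, the fingers measure 130 mm over their backs; the gripper's body (75 mm by 190 mm) begins 47 mm behind the grasp point.
Start: joints at [1.22, 0.434, 0.025, 1.573, -0.012, 1.134, -0.075], TCP at [0.153, -0.606, 0.246] pointing down, gripper open.
Joint ranges: [-2.62, 2.62], [-0.44, 2.09], [-1.27, 1.32], [0.08, 2.57], [-1.32, 4.46], [0.12, 2], [-2.74, 2.74]. Speed limits (rad/s): [2.22, 2.22, 3.01, 3.01, 3.14, 3.14, 3.14].

## Interface

Orientations are given as a rotation vector (axis times angle).
In Python, from cell import monitor, imaging, workorder, outline_of gives the robot as it stands.
- The arm moves only by the tool move_arm, never from a script. Its argument "series" is a list of rows, each a list of 6 numbers: the shift along the world's x, y, z in cm, then the turn, a rotation vector about the world's x, y, z in degrees. A call has 1 to 8 rows; each row shifts and turns the commanded pose from where the row before left it; what a row does not reach is not made up. A row lasts 1/10 s, in which the tool goes at most 50 mm and 8.59 degrees, less where a joint would pass 70% of its speed; a pose out of reach is approached as far as the arm can. A call with a gripper value outside its range is refused whole. "grip" is the opening, from 0 (shut) to 1 (fully open), set as the call begins (left out, the last holds). The fingers move at their own pace and stop on an object; "force" is the grip in N (left out, the last holds). Time passes only in rows, so rows that do not move let the fingers close. It gives the time, the measured TCP pose, the force and the opening at its end, in the units of the state.
- monitor.observe(): the state, without advancing time (a new reading comes with each control period).
- imaging.get_image(name): name is "side" or "top"; returns a dict with "color" (420x560x3 uint8, red, green, blue), "fx", "fy", "cx", "cy" (pixels), "rvec" (rotation vector, rad) and "tvec" (3), from world to camera coordinates, as OpenCV has them. Camera axes: x right, y down, z forward; pixel columns grow to the right and rows downward; lengths in m; the calibration is good to about 2 mm. A picture is of the moment at which its call begins. There is no depth.
- workorder.sign_off(): hands the job in, once; it reports no verdict.
Trained networks look in the newest picture that a camera, given by its name, has taken for a name from the list of things; names that differ only in an ending like _2 or _b are one class to them, and where a whole thing is asked for, a point or a joint stands for the part that bears it (a point fixed in the world has none). Each returns a list of dicts, best first, with "p" (0 to 1); they miss things now and then, are a little off and sometimes report something else, mostly with a low value. They report only what shows in the picture. A call takes as long as a camera call.
- outline_of(camera, thing): "mask" (420x560 bool, what is visible of it) and "rect" ([left, top, width, height] in pixels, round what is visible of it).
The state is a dict: "clock": time; "joints": joint angles; "dq": joint speeds; "joint_efforts": joint torques, N m; "position": TCP position; "ee_rot": TCP orientation; "force": force on the tool from outside, world axes, zero at the start; "ft_torque": the same for the moment, N m; "width": opening from 0.0 (shut) to 1.0 (fully open).
Only numpy, scipy, OpenCV 4.12 (cv2) and the standard library are available. Lean on these libraries where they do the work, as an engineer would, in place of code of your own. Each camera call takes 0.05 s, during which the arm holds its last target. There are 200 camera calls.

## Working session

There is one attempt and no reset: what is moved stays moved. The work goes in short steps, Python scripts to look and compute and a tool call to move; the robot and the scene stay as the last step left them, time stands still between calls to the robot, and variables do not carry over. Pictures are saved under pics/ and viewed, about 12 in all and at most 16, crops included, and the job is handed in when it is done.

Besides the shell and the picture viewer there is one more tool, called after "Request:" in YAML: its name, and indented under it one key for each argument. move_arm: Moves the arm, as the interface text tells. Its arguments: {"type":"object","properties":{"series":{"type":"array"},"grip":{"type":"number"},"force":{"type":"number"}},"required":["series"]}

```bash
mkdir -p pics; ls; python3 - <<'E'
from cell import monitor, imaging
import cv2
s=monitor.observe(); print({k:s[k] for k in('clock','position','ee_rot','width','force')})
for n in('top','side'):
    d=imaging.get_image(n); print(n,{k:d[k] for k in d if k!='color'})
    cv2.imwrite(f'pics/{n}0.png',d['color'][:,:,::-1])
E
```

```text
pics
{'clock': 0.0, 'position': array([ 0.15311973, -0.60543913,  0.24496268]), 'ee_rot': array([-3.11600440e+00, -3.88008186e-01,  5.31533671e-04]), 'width': 1.0006261125160076, 'force': array([ 1.30499217, -0.17461218, -0.22116507])}
top {'fx': 537.4323724538377, 'fy': 537.4323724538377, 'cx': 277.1417184645341, 'cy': 223.46566605438863, 'rvec': array([ 2.13157359, -2.15153426,  0.1578185 ]), 'tvec': array([0.00501728, 0.62342064, 1.13258795])}
side {'fx': 455.5427993061048, 'fy': 455.5427993061048, 'cx': 275.6110118425118, 'cy': 203.09850793631736, 'rvec': array([ 2.15010306, -0.56604191,  0.28537629]), 'tvec': array([-0.54320047,  0.21354162,  0.72439456])}
```

View pics/top0.png

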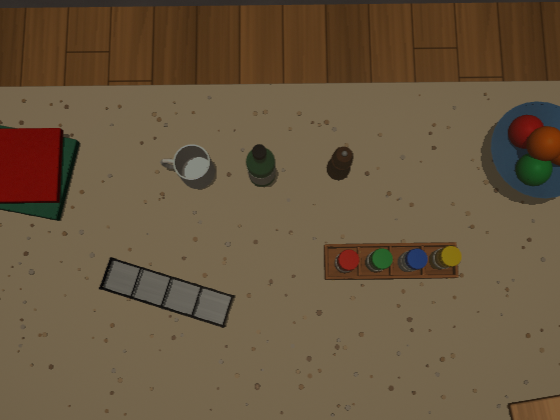

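View pics/side0.png

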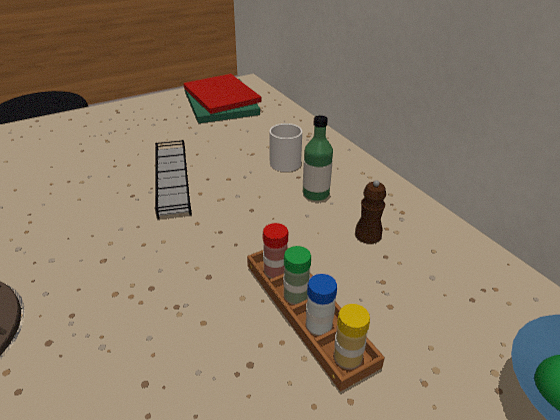

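The top view shows the oak rack on the right (rows 243–279, cols 325–458). From left to right it holds red at (348,261), green at (381,260), blue at (416,259) and yellow at (450,257). The wire rack is empty on the left, around (167,291). Next I'll fit known-size models to the masks in both views.

```bash
cat > h.py <<'E'
import numpy as np, cv2
from scipy.optimize import least_squares
from cell import monitor, imaging, outline_of
A=np.linspace(0,2*np.pi,48,endpoint=False); D=np.c_[np.cos(A),np.sin(A)]
def box(l,w,h): return np.array([[x,y,z] for x in(-w/2,w/2) for y in(-l/2,l/2) for z in(0,h)])
def cyl(r,h,z0=0): return np.array([[r*np.cos(a),r*np.sin(a),z] for a in A for z in(z0,h)])
def proj(d,P): return cv2.projectPoints(np.asarray(P,float),d['rvec'],d['tvec'],np.array([[d['fx'],0,d['cx']],[0,d['fy'],d['cy']],[0,0,1]]),None)[0][:,0]
def model(M,p,z):
    c,s=np.cos(p[2]),np.sin(p[2]); return np.c_[p[0]+c*M[:,0]-s*M[:,1],p[1]+s*M[:,0]+c*M[:,1],M[:,2]+z]
def obs(thing,cams):
    o=[]
    for n,d in cams.items():
        r=outline_of(n,thing)
        if not r: print('miss',n,thing); continue
        m=r[0]['mask'].astype(np.uint8); k,lab,st,_=cv2.connectedComponentsWithStats(m)
        if k<2: continue
        ys,xs=np.nonzero((lab==1+st[1:,4].argmax()) if 'rack' not in thing else m); o.append((n,d,(D@np.c_[xs,ys].T).max(1),r[0]['p']))
    return o
def fit(thing,cams,M,z,x0,yaw=True):
    o=obs(thing,cams); out={}
    def f(p,oo): 
        p=p if yaw else np.r_[p[:2],0]
        return np.concatenate([(D@proj(d,model(M,p,z)).T).max(1)-s for _,d,s,_ in oo])
    for key,oo in [('both',o)]+[(q[0],[q]) for q in o]:
        r=least_squares(f,x0 if yaw else x0[:2],args=(oo,),loss='soft_l1',f_scale=1.,x_scale=0.01); out[key]=r.x
        print(thing,key,np.round(r.x,4),'rms',round(float(np.sqrt(np.mean(r.fun**2))),2),[round(q[3],2) for q in oo])
    return out
def look(): return {n:imaging.get_image(n) for n in('top','side')}
RACK={'oak_rack':box(.292,.078,.032),'wire_rack':box(.288,.074,.032)}
def ray(d,u,v,z):
    R=cv2.Rodrigues(d['rvec'])[0]; C=-R.T@d['tvec']; r=R.T@np.array([(u-d['cx'])/d['fx'],(v-d['cy'])/d['fy'],1]); return C+r*(z-C[2])/r[2]
E
python3 - <<'E'
from h import *
c=look()
for t,uv in(('oak_rack',(392,261)),('wire_rack',(167,291))):
    o=fit(t,c,RACK[t],0,np.r_[ray(c['top'],*uv,.02)[:2],0])
    p=o['both']; print([np.round(model(np.array([[0,y,0]]),p,0)[0,:2],4).tolist() for y in(.105,.035,-.035,-.105)])
for t,uv in(('paprika_mid',(348,261)),('oregano_mid',(381,260)),('salt_mid',(416,259)),('turmeric_mid',(450,257))):
    fit(t,c,cyl(.0217,.096),.012,np.r_[ray(c['top'],*uv,.108)[:2],0],False)
for t,r,h,uv in(('mug',.04,.092,(192,162)),('oil',.031,.19,(262,160)),('mill',.027,.134,(340,160))):
    fit(t,c,cyl(r,h),0,np.r_[ray(c['top'],*uv,.1)[:2],0],False)
E
```

```text
oak_rack both [ 0.5427 -0.2491 -0.0013] rms 3.87 [0.88, 0.73]
oak_rack top [ 0.542  -0.2503  0.0009] rms 1.0 [0.88]
oak_rack side [ 0.5441 -0.2476 -0.0017] rms 5.57 [0.73]
[[0.5429, -0.1441], [0.5428, -0.2141], [0.5427, -0.2841], [0.5426, -0.3541]]
wire_rack both [ 0.4785  0.2441 -0.3084] rms 1.75 [0.95, 0.55]
wire_rack top [ 0.4777  0.2436 -0.3156] rms 1.33 [0.95]
wire_rack side [ 0.4809  0.2491 -0.304 ] rms 2.03 [0.55]
[[0.5103, 0.3441], [0.4891, 0.2774], [0.4678, 0.2107], [0.4466, 0.144]]
paprika_mid both [ 0.5385 -0.1477] rms 1.32 [0.98, 0.63]
paprika_mid top [ 0.5385 -0.1478] rms 0.34 [0.98]
paprika_mid side [ 0.5386 -0.1471] rms 1.82 [0.63]
oregano_mid both [ 0.5405 -0.216 ] rms 1.02 [0.82, 0.86]
oregano_mid top [ 0.54   -0.2162] rms 0.85 [0.82]
oregano_mid side [ 0.541  -0.2156] rms 1.13 [0.86]
salt_mid both [ 0.539  -0.2885] rms 0.88 [0.6, 0.83]
salt_mid top [ 0.5387 -0.288 ] rms 0.71 [0.6]
salt_mid side [ 0.5391 -0.289 ] rms 0.99 [0.83]
turmeric_mid both [ 0.5441 -0.3594] rms 0.71 [0.77, 0.93]
turmeric_mid top [ 0.544  -0.3596] rms 0.49 [0.77]
turmeric_mid side [ 0.5443 -0.3592] rms 0.87 [0.93]
mug both [0.7541 0.1845] rms 3.14 [0.94, 0.82]
mug top [0.7536 0.1856] rms 4.12 [0.94]
mug side [0.7545 0.1832] rms 0.96 [0.82]
oil both [0.7425 0.0301] rms 4.45 [0.86, 0.56]
oil top [0.7317 0.0309] rms 4.29 [0.86]
oil side [0.7448 0.0301] rms 4.36 [0.56]
miss top mill
mill both [ 0.7548 -0.1443] rms 5.06 [0.92]
mill side [ 0.7548 -0.1443] rms 5.06 [0.92]
```

Left to right the oak rack holds paprika, oregano, salt and turmeric. The fits match the known spacings. I'll go to paprika first, with the jaws along world x.

Request:
move_arm:
  series:
    - [2.4,2.85,0,0,0,4.75]
    - [2.4,2.85,0,0,0,4.75]
    - [2.4,2.85,0,0,0,4.75]
    - [2.4,2.85,0,0,0,4.75]
    - [2.4,2.85,0,0,0,4.75]
    - [2.4,2.85,0,0,0,4.75]
    - [2.4,2.85,0,0,0,4.75]
    - [2.4,2.85,0,0,0,4.75]
  grip: 1

```text
clock: 1.9
position: [0.3461, -0.3767, 0.246]
ee_rot: [2.819, 1.386, 0.0]
force: [0.6, -0.5, 0.5]
width: 1.0
```

Request:
move_arm:
  series:
    - [2.4,2.85,0,0,0,4.75]
    - [2.4,2.85,0,0,0,4.75]
    - [2.4,2.85,0,0,0,4.75]
    - [2.4,2.85,0,0,0,4.75]
    - [2.4,2.85,0,0,0,4.75]
    - [2.4,2.85,0,0,0,4.75]
    - [2.4,2.85,0,0,0,4.75]
    - [0,0,0,0,0,0]

```text
clock: 2.7
position: [0.5164, -0.1731, 0.2461]
ee_rot: [-2.297, -2.142, -0.006]
force: [-1.2, 0.0, 0.6]
width: 0.997
```

Request:
move_arm:
  series:
    - [1.1,1.3,0,0,0,2]
    - [1.1,1.25,0,0,0,2]
    - [0,0,-3,0,0,0]
    - [0,0,-3,0,0,0]
    - [0,0,-3,0,0,0]
    - [0,0,0,0,0,0]

```text
clock: 3.3
position: [0.5331, -0.1526, 0.1523]
ee_rot: [-2.228, -2.207, 0.005]
force: [-1.3, 0.1, -0.9]
width: 1.002
```

```bash
python3 - <<'E'
from h import *
c=look(); s=monitor.observe(); print(s['position'],s['ee_rot'],s['joints'])
cv2.imwrite('pics/a.png',np.hstack([cv2.resize(c['top']['color'][190:330,260:500],(480,280)),cv2.resize(c['side']['color'][130:400,180:440],(270,280))])[:,:,::-1])
E
```

```text
[ 0.53556208 -0.15272226  0.15614122] [-2.23122871e+00 -2.21074929e+00  1.09120421e-04] [ 0.50572577  0.46010717 -0.4426477   1.82057267  0.2419529   0.91484465
 -0.05462835]
```

View pics/a.png

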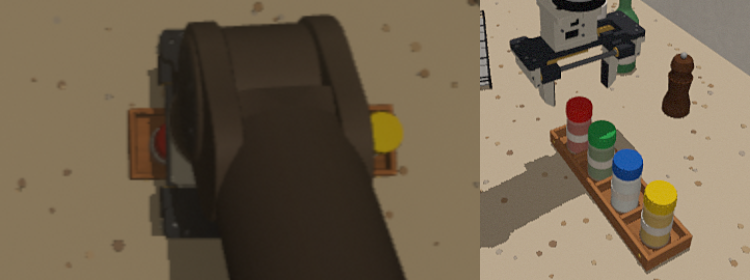

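The gripper straddles the red jar cleanly. Commanded pose is about (0.535, -0.153, 0.156), so I'll shift +0.35 and +0.5 cm and descend 8.8 cm.

Request:
move_arm:
  series:
    - [0.35,0.5,0,0,0,0.5]
    - [0,0,-2.2,0,0,0]
    - [0,0,-2.2,0,0,0]
    - [0,0,-2.2,0,0,0]
    - [0,0,-1.5,0,0,0]
    - [0,0,-0.7,0,0,0]
    - [0,0,0,0,0,0]

```text
clock: 4.1
position: [0.5393, -0.1477, 0.0682]
ee_rot: [2.222, 2.221, 0.001]
force: [-0.5, -0.8, 0.6]
width: 0.996
```

Request:
move_arm:
  series:
    - [0,0,0,0,0,0]
    - [0,0,0,0,0,0]
    - [0,0,0,0,0,0]
    - [0,0,0,0,0,0]
    - [0,0,0,0,0,0]
    - [0,0,0,0,0,0]
    - [0,0,0,0,0,0]
    - [0,0,0,0,0,0]
  grip: 0.2
  force: 15

```text
clock: 4.9
position: [0.5387, -0.1479, 0.0678]
ee_rot: [-2.222, -2.22, 0.0]
force: [-0.5, -0.4, 1.6]
width: 0.476
```

Request:
move_arm:
  series:
    - [0,0,1,0,0,0]
    - [0,0,2,0,0,0]
    - [0,0,2.5,0,0,0]
    - [0,0,2.5,0,0,0]
    - [0,0,2.5,0,0,0]
    - [0,0,1.5,0,0,0]
    - [0,0,1,0,0,0]
    - [0,0,0,0,0,0]

```text
clock: 5.7
position: [0.5394, -0.148, 0.1992]
ee_rot: [2.221, 2.219, 0.002]
force: [0.2, -0.2, -2.5]
width: 0.48
```

Request:
move_arm:
  series:
    - [0,1.5,0,0,0,0]
    - [-0.2,3,0,0,0,-1.4]
    - [-0.2,3.5,0,0,0,-1.4]
    - [-0.2,3.5,0,0,0,-1.4]
    - [-0.2,3.5,0,0,0,-1.4]
    - [-0.2,3.5,0,0,0,-1.4]
    - [-0.2,3.5,0,0,0,-1.4]
    - [-0.2,3.5,0,0,0,-1.4]

```text
clock: 6.5
position: [0.5233, 0.1095, 0.1966]
ee_rot: [-2.403, -2.022, 0.003]
force: [0.9, -0.6, -1.8]
width: 0.478
```

Request:
move_arm:
  series:
    - [-0.2,3.5,0,0,0,-1.4]
    - [-0.2,3.5,0,0,0,-1.4]
    - [-0.2,3.5,0,0,0,-1.4]
    - [-0.2,3.5,0,0,0,-1.4]
    - [-0.2,3.5,0,0,0,-1.4]
    - [-0.2,3.5,0,0,0,-1.1]
    - [-0.25,2.7,0,0,0,0]
    - [0,0,0,0,0,0]

```text
clock: 7.3
position: [0.5066, 0.3499, 0.1965]
ee_rot: [-2.531, -1.854, 0.002]
force: [0.5, 0.0, -1.6]
width: 0.473
```

```bash
python3 - <<'E'
from h import *
c=look(); s=monitor.observe(); print(s['clock'],s['position'],s['ee_rot'],s['width'],s['force'])
fit('wire_rack',{'side':c['side']},RACK['wire_rack'],0,np.array([.478,.244,-.31]))
# overlay of the rack model (top rim, dividers) for checking, both views
from itertools import product
for n,(y0,y1,x0,x1) in(('top',(240,345,80,260)),('side',(100,235,100,300))):
    d=c[n]; im=cv2.resize(d['color'],None,fx=4,fy=4,interpolation=cv2.INTER_CUBIC)[:,:,::-1].copy()
    for p,col in(((.478,.244,-.312),(0,255,0)),):
        for x0_,y0_ in product([0],[.105,.035,-.035,-.105]):
            q=np.array([[x,y0_+y,.012] for x,y in((-.032,-.032),(.032,-.032),(.032,.032),(-.032,.032))])
            cv2.polylines(im,[np.int32(proj(d,model(q,p,0))*4+2)],True,col,1)
        q=RACK['wire_rack'][[1,3,7,5]]; cv2.polylines(im,[np.int32(proj(d,model(q,p,0))*4+2)],True,(0,0,255),1)
    cv2.imwrite(f'pics/b_{n}.png',im[y0*4:y1*4,x0*4:x1*4])
E
```

```text
7.4 [0.50857972 0.34501415 0.19637694] [-2.53819918 -1.85057304  0.00379731] 0.47891376383658807 [ 0.1962479  -0.63837576 -1.17901927]
wire_rack both [ 0.4802  0.248  -0.306 ] rms 1.69 [0.73]
wire_rack side [ 0.4802  0.248  -0.306 ] rms 1.69 [0.73]
```

View pics/b_side.png

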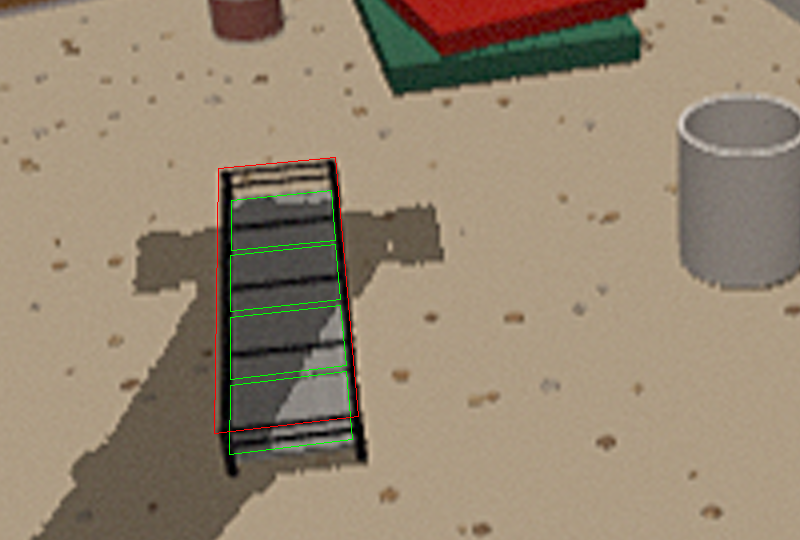

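View pics/b_top.png

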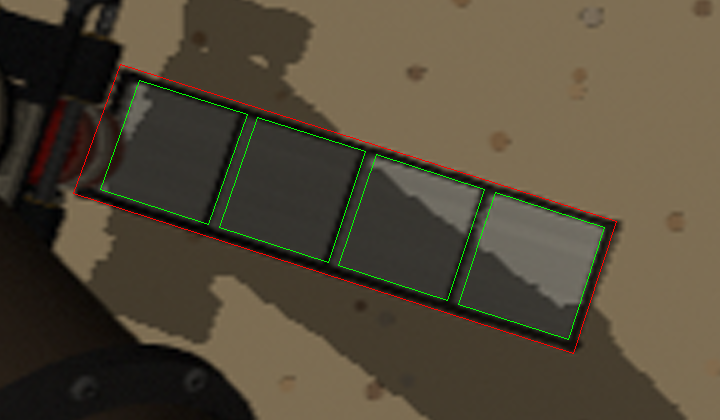

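Top view: the model outline lies on the rack, with its left corner at (120,65). The side view suggests about 3 mm more to the left, so I'll use a compromise centre of (0.479, 0.2455). The jar hangs over bay 1, so I'll lower it, slowing near the floor.

Request:
move_arm:
  series:
    - [0.2,0,-1.5,0,0,0]
    - [0,0,-2.5,0,0,0]
    - [0,0,-2.5,0,0,0]
    - [0,0,-2.5,0,0,0]
    - [0,0,-1.5,0,0,0]
    - [0,0,-0.9,0,0,0]
    - [0,0,-0.5,0,0,0]
    - [0,0,0,0,0,0]

```text
clock: 8.25
position: [0.5124, 0.344, 0.0786]
ee_rot: [2.541, 1.847, -0.0]
force: [-0.0, 0.1, -1.6]
width: 0.478
```

Request:
move_arm:
  series:
    - [0,0,-0.3,0,0,0]
    - [0,0,-0.3,0,0,0]
    - [0,0,-0.2,0,0,0]
    - [0,0,-0.1,0,0,0]
    - [0,0,0,0,0,0]
    - [0,0,0,0,0,0]

```text
clock: 8.85
position: [0.5123, 0.3441, 0.0698]
ee_rot: [2.541, 1.848, 0.0]
force: [0.9, 0.4, -1.4]
width: 0.472
```

```bash
python3 - <<'E'
from h import *
c=look(); s=monitor.observe(); print(s['clock'],s['position'],s['ee_rot'],s['width'],s['force'])
cv2.imwrite('pics/c.png',np.hstack([cv2.resize(c['top']['color'][220:340,60:260],(500,300)),cv2.resize(c['side']['color'][80:260,80:260],(300,300))])[:,:,::-1])
E
```

```text
8.95 [0.5122938  0.34414097 0.06985206] [2.54080219e+00 1.84762337e+00 2.84791619e-04] 0.4762283440653236 [-0.22383101 -0.72312783 -0.98597108]
```

View pics/c.png

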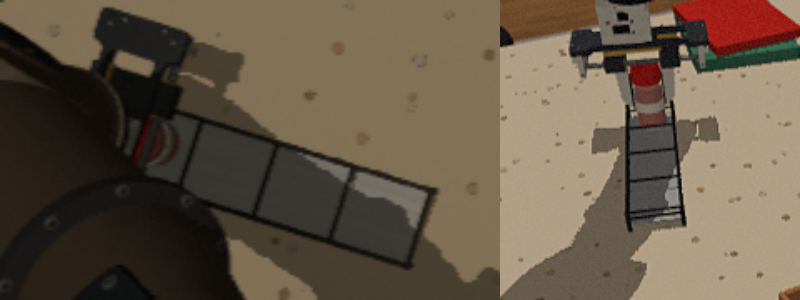

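The jar is inside bay 1, with the wire end frame just beyond it, and sits about 2 mm above the floor. I'll lower it until it touches.

Request:
move_arm:
  series:
    - [0,0,-0.1,0,0,0]
    - [0,0,-0.1,0,0,0]
    - [0,0,0,0,0,0]
    - [0,0,0,0,0,0]

```text
clock: 9.35
position: [0.5123, 0.3441, 0.0678]
ee_rot: [2.541, 1.848, 0.0]
force: [-0.6, 0.3, -0.1]
width: 0.477
```

Request:
move_arm:
  series:
    - [0,0,0,0,0,0]
    - [0,0,0,0,0,0]
    - [0,0,0,0,0,0]
    - [0,0,0,0,0,0]
    - [0,0,0,0,0,0]
    - [0,0,0,0,0,0]
    - [0,0,0,0,0,0]
    - [0,0,0,0,0,0]
  grip: 1

```text
clock: 10.15
position: [0.5122, 0.3441, 0.0677]
ee_rot: [-2.541, -1.848, 0.0]
force: [-0.5, -0.2, 0.1]
width: 1.001
```

Request:
move_arm:
  series:
    - [0,0,0.5,0,0,0]
    - [0,0,1.5,0,0,0]
    - [0,0,2.5,0,0,0]
    - [0,0,2.5,0,0,0]
    - [0,0,2.5,0,0,0]
    - [0,0,2.5,0,0,0]
    - [0,0,1,0,0,0]

```text
clock: 10.85
position: [0.5131, 0.3452, 0.2016]
ee_rot: [-2.541, -1.848, -0.008]
force: [0.6, 0.6, -0.8]
width: 0.999
```

Request:
move_arm:
  series:
    - [0.2,-4,0,0,0,1.3]
    - [0.2,-4,0,0,0,1.3]
    - [0.2,-4,0,0,0,1.3]
    - [0.2,-4,0,0,0,1.3]
    - [0.2,-4,0,0,0,1.3]
    - [0.2,-4,0,0,0,1.3]
    - [0.2,-4,0,0,0,1.3]
    - [0.2,-4,0,0,0,1.3]

```text
clock: 11.65
position: [0.528, 0.0224, 0.1979]
ee_rot: [2.362, 2.071, 0.0]
force: [1.5, 0.4, 0.8]
width: 1.003
```

Request:
move_arm:
  series:
    - [0.2,-4,0,0,0,1.3]
    - [0.2,-4,0,0,0,1.3]
    - [0.2,-4,0,0,0,1.3]
    - [0.2,-4,0,0,0,1.3]
    - [0.2,-4,0,0,0,1.3]
    - [0.2,-4,0,0,0,0.9]
    - [0,0,0,0,0,0]

```text
clock: 12.35
position: [0.539, -0.2233, 0.1973]
ee_rot: [2.233, 2.208, -0.005]
force: [0.5, -0.9, 0.6]
width: 1.0
```

```bash
python3 - <<'E'
from h import *
c=look(); s=monitor.observe(); print(s['clock'],s['position'],s['ee_rot'],s['width'],s['force'])
fit('paprika_mid',c,cyl(.0217,.096),.012,np.r_[.512,.344,0],False)
cv2.imwrite('pics/d.png',np.hstack([cv2.resize(c['top']['color'][220:340,60:260],(400,240)),cv2.resize(c['side']['color'][80:380,130:430],(360,240))])[:,:,::-1])
E
```

```text
12.45 [ 0.53984427 -0.21683093  0.19751911] [-2.22690278e+00 -2.21517487e+00  8.31964839e-05] 1.0018670288386635 [ 0.38146983  0.93685524 -1.00147707]
paprika_mid both [0.5123 0.3443] rms 1.45 [0.59, 0.86]
paprika_mid top [0.5118 0.3442] rms 1.0 [0.59]
paprika_mid side [0.5142 0.346 ] rms 1.78 [0.86]
```

View pics/d.png

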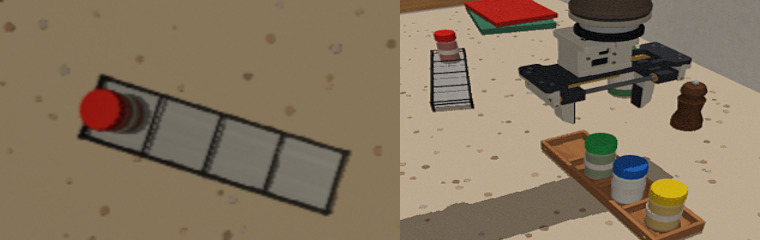

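Paprika stands upright in wire bay 1 (0.512, 0.344), and the other jars haven't moved. Next is oregano.

Request:
move_arm:
  series:
    - [0.05,0.1,-1.5,0,0,0.3]
    - [0,0,-2.5,0,0,0]
    - [0,0,-2.5,0,0,0]
    - [0,0,-2.5,0,0,0]
    - [0,0,-2.3,0,0,0]
    - [0,0,-1.2,0,0,0]
    - [0,0,-0.45,0,0,0]
    - [0,0,0,0,0,0]

```text
clock: 13.35
position: [0.541, -0.2142, 0.0684]
ee_rot: [-2.217, -2.225, -0.0]
force: [0.0, -0.2, -0.5]
width: 1.0
```

Request:
move_arm:
  series:
    - [0,0,0,0,0,0]
    - [0,0,0,0,0,0]
    - [0,0,0,0,0,0]
    - [0,0,0,0,0,0]
    - [0,0,0,0,0,0]
    - [0,0,0,0,0,0]
    - [0,0,0,0,0,0]
    - [0,0,0,0,0,0]
  grip: 0.2
  force: 15

```text
clock: 14.15
position: [0.5407, -0.215, 0.0683]
ee_rot: [2.219, 2.224, -0.0]
force: [-0.8, 0.6, 0.5]
width: 0.475
```

Request:
move_arm:
  series:
    - [0,0,1,0,0,0]
    - [0,0,2,0,0,0]
    - [0,0,2.5,0,0,0]
    - [0,0,2.5,0,0,0]
    - [0,0,2.5,0,0,0]
    - [0,0,1.5,0,0,0]
    - [0,0,1,0,0,0]
    - [0,0,0,0,0,0]

```text
clock: 14.95
position: [0.5414, -0.215, 0.1998]
ee_rot: [2.217, 2.223, 0.002]
force: [-0.1, 1.4, -0.7]
width: 0.474
```

Request:
move_arm:
  series:
    - [-0.3,1.5,0,0,0,-1.0]
    - [-0.4,3,0,0,0,-1.3]
    - [-0.4,3.5,0,0,0,-1.3]
    - [-0.4,3.5,0,0,0,-1.3]
    - [-0.4,3.5,0,0,0,-1.3]
    - [-0.4,3.5,0,0,0,-1.3]
    - [-0.4,3.5,0,0,0,-1.3]
    - [-0.4,3.5,0,0,0,-1.3]

```text
clock: 15.75
position: [0.5088, 0.0413, 0.1973]
ee_rot: [-2.406, -2.019, 0.002]
force: [0.4, -0.1, -0.8]
width: 0.475
```

Request:
move_arm:
  series:
    - [-0.4,3.5,0,0,0,-1.3]
    - [-0.4,3.5,0,0,0,-1.3]
    - [-0.4,3.5,0,0,0,-1.3]
    - [-0.4,3.5,0,0,0,-1.3]
    - [-0.2,3.5,0,0,0,-1.3]
    - [-0.2,3.5,0,0,0,-1.3]
    - [0,2.9,0,0,0,0]
    - [0,0,0,0,0,0]

```text
clock: 16.55
position: [0.488, 0.2839, 0.1975]
ee_rot: [-2.53, -1.858, -0.0]
force: [-0.7, 0.8, -1.1]
width: 0.472
```

Request:
move_arm:
  series:
    - [0,0,0,0,0,0]

```text
clock: 16.65
position: [0.4891, 0.2792, 0.1972]
ee_rot: [-2.536, -1.854, 0.003]
force: [-0.2, -0.9, -2.5]
width: 0.475
```

Request:
move_arm:
  series:
    - [0.1,0,-1.5,0,0,0]
    - [0,0,-2.5,0,0,0]
    - [0,0,-2.5,0,0,0]
    - [0,0,-2.5,0,0,0]
    - [0,0,-1.5,0,0,0]
    - [0,0,-0.9,0,0,0]
    - [0,0,-0.5,0,0,0]
    - [0,0,-0.3,0,0,0]

```text
clock: 17.45
position: [0.4911, 0.2785, 0.0762]
ee_rot: [2.538, 1.851, -0.0]
force: [0.6, 0.5, -0.6]
width: 0.472
```

Request:
move_arm:
  series:
    - [0,0,-0.3,0,0,0]
    - [0,0,-0.2,0,0,0]
    - [0,0,-0.1,0,0,0]
    - [0,0,0,0,0,0]
    - [0,0,0,0,0,0]
    - [0,0,0,0,0,0]

```text
clock: 18.05
position: [0.4908, 0.2792, 0.0704]
ee_rot: [2.538, 1.852, 0.0]
force: [0.2, -0.1, -1.9]
width: 0.477
```

Request:
move_arm:
  series:
    - [0,0,-0.1,0,0,0]
    - [0,0,-0.1,0,0,0]
    - [0,0,-0.03,0,0,0]
    - [0,0,0,0,0,0]
    - [0,0,0,0,0,0]

```text
clock: 18.55
position: [0.4908, 0.2792, 0.0682]
ee_rot: [2.538, 1.852, 0.0]
force: [-1.9, -0.2, 5.3]
width: 0.476
```

Request:
move_arm:
  series:
    - [0,0,0,0,0,0]
    - [0,0,0,0,0,0]
    - [0,0,0,0,0,0]
    - [0,0,0,0,0,0]
    - [0,0,0,0,0,0]
    - [0,0,0,0,0,0]
    - [0,0,0,0,0,0]
    - [0,0,0,0,0,0]
  grip: 1

```text
clock: 19.35
position: [0.4908, 0.2791, 0.0679]
ee_rot: [2.538, 1.852, 0.0]
force: [0.9, -0.3, 0.2]
width: 0.993
```

Request:
move_arm:
  series:
    - [0,0,0.5,0,0,0]
    - [0,0,1.5,0,0,0]
    - [0,0,2.5,0,0,0]
    - [0,0,2.5,0,0,0]
    - [0,0,2.5,0,0,0]
    - [0,0,2.5,0,0,0]
    - [0,0,1,0,0,0]

```text
clock: 20.05
position: [0.4916, 0.28, 0.2016]
ee_rot: [2.537, 1.852, 0.007]
force: [1.1, 0.5, 0.3]
width: 1.002
```

Request:
move_arm:
  series:
    - [0.4,-4,0,0,0,1.3]
    - [0.4,-4,0,0,0,1.3]
    - [0.4,-4,0,0,0,1.3]
    - [0.4,-4,0,0,0,1.3]
    - [0.4,-4,0,0,0,1.3]
    - [0.4,-4,0,0,0,1.3]
    - [0.4,-4,0,0,0,1.3]
    - [0.4,-4,0,0,0,1.3]

```text
clock: 20.85
position: [0.5225, -0.0426, 0.1982]
ee_rot: [2.358, 2.076, 0.0]
force: [0.4, -0.7, -0.2]
width: 1.001
```

Request:
move_arm:
  series:
    - [0.4,-4,0,0,0,1.3]
    - [0.4,-4,0,0,0,1.3]
    - [0.4,-4,0,0,0,1.3]
    - [0.4,-4,0,0,0,1.3]
    - [0,-4,0,0,0,1.3]
    - [0,-4,0,0,0,0.9]
    - [0,-0.75,0,0,0,0]
    - [0,0,0,0,0,0]

```text
clock: 21.65
position: [0.538, -0.2903, 0.1976]
ee_rot: [-2.224, -2.218, 0.001]
force: [0.0, 0.8, -0.1]
width: 0.999
```

```bash
python3 - <<'E'
from h import *
c=look(); s=monitor.observe(); print(s['clock'],s['position'],s['ee_rot'],s['width'],s['force'])
fit('oregano_mid',c,cyl(.0217,.096),.012,np.r_[.490,.279,0],False)
fit('salt_mid',{'side':c['side']},cyl(.0217,.096),.012,np.r_[.539,-.2885,0],False)
fit('turmeric_mid',{'side':c['side']},cyl(.0217,.096),.012,np.r_[.544,-.359,0],False)
E
```

```text
21.75 [ 0.53892516 -0.28682471  0.19799413] [-2.21883154e+00 -2.22296732e+00 -1.34106998e-03] 0.9994558609738284 [-0.78155014  0.14971722 -0.09659912]
oregano_mid both [0.4897 0.2761] rms 0.72 [0.87, 0.72]
oregano_mid top [0.4892 0.2762] rms 0.35 [0.87]
oregano_mid side [0.491  0.2761] rms 0.88 [0.72]
salt_mid both [ 0.5391 -0.2888] rms 0.91 [0.83]
salt_mid side [ 0.5391 -0.2888] rms 0.91 [0.83]
turmeric_mid both [ 0.544  -0.3589] rms 0.7 [0.62]
turmeric_mid side [ 0.544  -0.3589] rms 0.7 [0.62]
```

Request:
move_arm:
  series:
    - [0,-0.15,-1.5,0,0,0]
    - [0,0,-2.5,0,0,0]
    - [0,0,-2.5,0,0,0]
    - [0,0,-2.5,0,0,0]
    - [0,0,-2.3,0,0,0]
    - [0,0,-1.2,0,0,0]
    - [0,0,-0.5,0,0,0]
    - [0,0,0,0,0,0]

```text
clock: 22.75
position: [0.5387, -0.2897, 0.0675]
ee_rot: [-2.22, -2.222, 0.0]
force: [-0.4, -0.7, 0.2]
width: 1.001
```

Request:
move_arm:
  series:
    - [0,0,0,0,0,0]
    - [0,0,0,0,0,0]
    - [0,0,0,0,0,0]
    - [0,0,0,0,0,0]
    - [0,0,0,0,0,0]
    - [0,0,0,0,0,0]
    - [0,0,0,0,0,0]
    - [0,0,0,0,0,0]
  grip: 0.2
  force: 15

```text
clock: 23.55
position: [0.5388, -0.29, 0.068]
ee_rot: [2.221, 2.222, 0.0]
force: [0.5, -0.2, -0.3]
width: 0.472
```

Request:
move_arm:
  series:
    - [0,0,1,0,0,0]
    - [0,0,2,0,0,0]
    - [0,0,2.5,0,0,0]
    - [0,0,2.5,0,0,0]
    - [0,0,2.5,0,0,0]
    - [0,0,1.5,0,0,0]
    - [0,0,1,0,0,0]
    - [0,0,0,0,0,0]

```text
clock: 24.35
position: [0.5392, -0.2901, 0.199]
ee_rot: [2.219, 2.221, 0.001]
force: [-1.0, 0.4, -0.7]
width: 0.478
```

Request:
move_arm:
  series:
    - [-0.3,1.5,0,0,0,-1.0]
    - [-0.5,3,0,0,0,-1.3]
    - [-0.5,3.5,0,0,0,-1.3]
    - [-0.5,3.5,0,0,0,-1.3]
    - [-0.5,3.5,0,0,0,-1.3]
    - [-0.5,3.5,0,0,0,-1.3]
    - [-0.5,3.5,0,0,0,-1.3]
    - [-0.5,3.5,0,0,0,-1.3]

```text
clock: 25.15
position: [0.4996, -0.0337, 0.1968]
ee_rot: [-2.408, -2.016, 0.002]
force: [0.6, 0.2, -2.1]
width: 0.472
```

Request:
move_arm:
  series:
    - [-0.5,3.5,0,0,0,-1.3]
    - [-0.5,3.5,0,0,0,-1.3]
    - [-0.5,3.5,0,0,0,-1.3]
    - [-0.5,3.5,0,0,0,-1.3]
    - [-0.5,3.5,0,0,0,-1.3]
    - [-0.5,3.5,0,0,0,-1.3]
    - [-0.3,3.6,0,0,0,0]
    - [0,0,0,0,0,0]

```text
clock: 25.95
position: [0.4658, 0.2166, 0.1972]
ee_rot: [-2.53, -1.857, -0.001]
force: [0.1, -0.7, -0.8]
width: 0.469
```

Request:
move_arm:
  series:
    - [0,0,0,0,0,0]
    - [0,0,0,0,0,0]

```text
clock: 26.15
position: [0.4676, 0.2096, 0.197]
ee_rot: [2.54, 1.848, -0.003]
force: [0.5, -0.3, -0.7]
width: 0.47
```

Request:
move_arm:
  series:
    - [0.05,0.1,-1.5,0,0,0]
    - [0,0,-2.5,0,0,0]
    - [0,0,-2.5,0,0,0]
    - [0,0,-2.5,0,0,0]
    - [0,0,-1.5,0,0,0]
    - [0,0,-0.9,0,0,0]
    - [0,0,-0.5,0,0,0]
    - [0,0,-0.3,0,0,0]

```text
clock: 26.95
position: [0.4686, 0.2116, 0.0759]
ee_rot: [2.54, 1.848, 0.0]
force: [-0.2, -0.1, -1.3]
width: 0.472
```

Request:
move_arm:
  series:
    - [0,0,-0.3,0,0,0]
    - [0,0,-0.2,0,0,0]
    - [0,0,-0.1,0,0,0]
    - [0,0,0,0,0,0]
    - [0,0,0,0,0,0]
    - [0,0,0,0,0,0]

```text
clock: 27.55
position: [0.4684, 0.2121, 0.0701]
ee_rot: [2.539, 1.85, 0.0]
force: [-0.0, -0.5, -1.2]
width: 0.477
```

Request:
move_arm:
  series:
    - [0,0,-0.1,0,0,0]
    - [0,0,-0.08,0,0,0]
    - [0,0,-0.03,0,0,0]
    - [0,0,0,0,0,0]
    - [0,0,0,0,0,0]

```text
clock: 28.05
position: [0.4683, 0.2121, 0.0679]
ee_rot: [2.539, 1.85, 0.0]
force: [-0.3, -0.8, 1.1]
width: 0.474
```

Request:
move_arm:
  series:
    - [0,0,0,0,0,0]
    - [0,0,0,0,0,0]
    - [0,0,0,0,0,0]
    - [0,0,0,0,0,0]
    - [0,0,0,0,0,0]
    - [0,0,0,0,0,0]
    - [0,0,0,0,0,0]
    - [0,0,0,0,0,0]
  grip: 1

```text
clock: 28.85
position: [0.4683, 0.2121, 0.0678]
ee_rot: [2.539, 1.85, 0.0]
force: [0.6, -0.7, -0.3]
width: 1.001
```

Request:
move_arm:
  series:
    - [0,0,0.5,0,0,0]
    - [0,0,1.5,0,0,0]
    - [0,0,2.5,0,0,0]
    - [0,0,2.5,0,0,0]
    - [0,0,2.5,0,0,0]
    - [0,0,2.5,0,0,0]
    - [0,0,1,0,0,0]

```text
clock: 29.55
position: [0.4691, 0.2128, 0.2004]
ee_rot: [2.539, 1.849, 0.005]
force: [0.5, 0.1, 0.0]
width: 0.999
```

Request:
move_arm:
  series:
    - [0.5,-4,0,0,0,1.3]
    - [0.5,-4,0,0,0,1.3]
    - [0.5,-4,0,0,0,1.3]
    - [0.5,-4,0,0,0,1.3]
    - [0.5,-4,0,0,0,1.3]
    - [0.5,-4,0,0,0,1.3]
    - [0.5,-4,0,0,0,1.3]
    - [0.5,-4,0,0,0,1.3]

```text
clock: 30.35
position: [0.5079, -0.1096, 0.1975]
ee_rot: [-2.36, -2.073, 0.0]
force: [1.1, 0.1, 0.3]
width: 1.001
```

Request:
move_arm:
  series:
    - [0.5,-4,0,0,0,1.3]
    - [0.5,-4,0,0,0,1.3]
    - [0.5,-4,0,0,0,1.3]
    - [0.5,-4,0,0,0,1.3]
    - [0.5,-4,0,0,0,1.3]
    - [0.5,-4,0,0,0,0.9]
    - [0.5,-1.1,0,0,0,0]
    - [0,0,0,0,0,0]

```text
clock: 31.15
position: [0.5428, -0.3609, 0.1967]
ee_rot: [-2.226, -2.216, 0.001]
force: [-0.9, 0.7, 0.1]
width: 0.999
```

```bash
python3 - <<'E'
from h import *
c=look(); s=monitor.observe(); print(s['clock'],s['position'],s['ee_rot'],s['width'],s['force'])
fit('salt_mid',c,cyl(.0217,.096),.012,np.r_[.468,.212,0],False)
cv2.imwrite('pics/e.png',np.hstack([cv2.resize(c['top']['color'][220:340,60:260],(400,240)),cv2.resize(c['side']['color'][80:380,130:430],(360,240))])[:,:,::-1])
E
```

```text
31.25 [ 0.54339496 -0.35726635  0.19733412] [-2.22039702e+00 -2.22051748e+00 -1.18745094e-03] 0.9990529521944149 [-0.07917303  0.25901468  0.37680224]
miss side salt_mid
salt_mid both [0.4682 0.2125] rms 0.36 [0.95]
salt_mid top [0.4682 0.2125] rms 0.36 [0.95]
```

View pics/e.png

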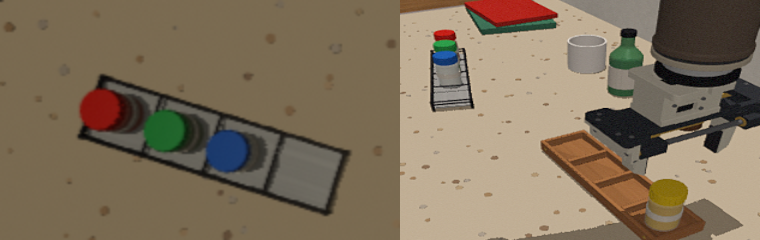

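Red, green and blue are upright in bays 1–3. Last is turmeric.

Request:
move_arm:
  series:
    - [0.05,0,-1.5,0,0,0]
    - [0,0,-2.5,0,0,0]
    - [0,0,-2.5,0,0,0]
    - [0,0,-2.5,0,0,0]
    - [0,0,-2.3,0,0,0]
    - [0,0,-1.2,0,0,0]
    - [0,0,-0.4,0,0,0]
    - [0,0,0,0,0,0]

```text
clock: 32.15
position: [0.5438, -0.3585, 0.0687]
ee_rot: [-2.222, -2.221, -0.0]
force: [-0.1, -0.7, -0.3]
width: 1.001
```

Request:
move_arm:
  series:
    - [0,0,0,0,0,0]
    - [0,0,0,0,0,0]
    - [0,0,0,0,0,0]
    - [0,0,0,0,0,0]
    - [0,0,0,0,0,0]
    - [0,0,0,0,0,0]
    - [0,0,0,0,0,0]
    - [0,0,0,0,0,0]
  grip: 0.2
  force: 15

```text
clock: 32.95
position: [0.5438, -0.3589, 0.0689]
ee_rot: [2.222, 2.22, 0.0]
force: [-0.1, -0.2, 0.2]
width: 0.478
```

Request:
move_arm:
  series:
    - [0,0,1,0,0,0]
    - [0,0,2,0,0,0]
    - [0,0,2.5,0,0,0]
    - [0,0,2.5,0,0,0]
    - [0,0,2.5,0,0,0]
    - [0,0,1.5,0,0,0]
    - [0,0,1,0,0,0]
    - [0,0,0,0,0,0]

```text
clock: 33.75
position: [0.5442, -0.3591, 0.2]
ee_rot: [2.221, 2.219, 0.001]
force: [-0.9, -0.3, -0.9]
width: 0.476
```

Request:
move_arm:
  series:
    - [-0.3,1.5,0,0,0,-1.0]
    - [-0.7,3,0,0,0,-1.3]
    - [-0.7,3.5,0,0,0,-1.3]
    - [-0.7,3.5,0,0,0,-1.3]
    - [-0.7,3.5,0,0,0,-1.3]
    - [-0.7,3.5,0,0,0,-1.3]
    - [-0.7,3.5,0,0,0,-1.3]
    - [-0.7,3.5,0,0,0,-1.3]

```text
clock: 34.55
position: [0.4906, -0.1026, 0.1977]
ee_rot: [-2.409, -2.014, 0.002]
force: [0.5, 0.2, -2.5]
width: 0.472
```

Request:
move_arm:
  series:
    - [-0.7,3.5,0,0,0,-1.3]
    - [-0.7,3.5,0,0,0,-1.3]
    - [-0.7,3.5,0,0,0,-1.3]
    - [-0.7,3.5,0,0,0,-1.3]
    - [-0.7,3.5,0,0,0,-1.3]
    - [-0.7,3.5,0,0,0,-1.3]
    - [-0.3,3.7,0,0,0,0]
    - [0,0,0,0,0,0]

```text
clock: 35.35
position: [0.4453, 0.1483, 0.1984]
ee_rot: [-2.532, -1.855, -0.001]
force: [0.4, 0.5, -1.8]
width: 0.475
```

Request:
move_arm:
  series:
    - [0,0,0,0,0,0]
    - [0,0,0,0,0,0]

```text
clock: 35.55
position: [0.4465, 0.1418, 0.1981]
ee_rot: [-2.542, -1.846, 0.003]
force: [0.0, -0.1, -2.0]
width: 0.476
```

Request:
move_arm:
  series:
    - [0,0.05,-1.5,0,0,0]
    - [0,0,-2.5,0,0,0]
    - [0,0,-2.5,0,0,0]
    - [0,0,-2.5,0,0,0]
    - [0,0,-1.5,0,0,0]
    - [0,0,-0.9,0,0,0]
    - [0,0,-0.5,0,0,0]
    - [0,0,-0.3,0,0,0]

```text
clock: 36.35
position: [0.4471, 0.1431, 0.0768]
ee_rot: [2.542, 1.846, 0.0]
force: [0.4, -1.1, -1.3]
width: 0.477
```

Request:
move_arm:
  series:
    - [0,0,-0.3,0,0,0]
    - [0,0,-0.2,0,0,0]
    - [0,0,-0.1,0,0,0]
    - [0,0,0,0,0,0]
    - [0,0,0,0,0,0]
    - [0,0,0,0,0,0]

```text
clock: 36.95
position: [0.4468, 0.1436, 0.071]
ee_rot: [2.541, 1.847, 0.0]
force: [-0.1, -0.4, -1.2]
width: 0.474
```

Request:
move_arm:
  series:
    - [0,0,-0.1,0,0,0]
    - [0,0,-0.08,0,0,0]
    - [0,0,-0.03,0,0,0]
    - [0,0,0,0,0,0]
    - [0,0,0,0,0,0]

```text
clock: 37.45
position: [0.4468, 0.1436, 0.0688]
ee_rot: [2.541, 1.848, 0.0]
force: [-1.0, -0.9, 0.4]
width: 0.473
```

Contact: vertical force rose from about -1.3 N to +0.4 N. I'll release, lift and back off towards the robot's right.

Request:
move_arm:
  series:
    - [0,0,0,0,0,0]
    - [0,0,0,0,0,0]
    - [0,0,0,0,0,0]
    - [0,0,0,0,0,0]
    - [0,0,0,0,0,0]
    - [0,0,0,0,0,0]
    - [0,0,0,0,0,0]
    - [0,0,0,0,0,0]
  grip: 1

```text
clock: 38.25
position: [0.4468, 0.1436, 0.0687]
ee_rot: [2.541, 1.848, -0.0]
force: [-0.2, 0.4, -0.3]
width: 1.003
```

Request:
move_arm:
  series:
    - [0,0,0.5,0,0,0]
    - [0,0,1.5,0,0,0]
    - [0,0,2.5,0,0,0]
    - [0,0,2.5,0,0,0]
    - [0,0,2.5,0,0,0]
    - [0,0,2.5,0,0,0]
    - [0,0,1,0,0,0]

```text
clock: 38.95
position: [0.4476, 0.1441, 0.2012]
ee_rot: [2.54, 1.847, 0.005]
force: [-0.4, -0.2, -0.0]
width: 1.002
```

Request:
move_arm:
  series:
    - [0.2,-3,0,0,0,1]
    - [0.2,-4,0,0,0,1]
    - [0.2,-4,0,0,0,1]
    - [0.2,-4,0,0,0,1]
    - [0.2,-4,0,0,0,1]
    - [0.2,-4,0,0,0,1]
    - [0.2,-3,0,0,0,1]
    - [0,0,0,0,0,0]

```text
clock: 39.75
position: [0.4601, -0.1212, 0.198]
ee_rot: [2.429, 1.991, -0.003]
force: [0.2, -0.2, -0.5]
width: 1.004
```

```bash
python3 - <<'E'
from h import *
c=look(); s=monitor.observe(); print(s['clock'],s['position'],s['width'],s['force'])
for t,p in(('paprika_mid',(.512,.344)),('oregano_mid',(.490,.277)),('salt_mid',(.468,.212)),('turmeric_mid',(.447,.144))):
    fit(t,{'top':c['top']},cyl(.0217,.096),.012,np.r_[p,0],False)
for t,r,h,p in(('mug',.04,.092,(.754,.184)),('oil',.031,.19,(.743,.03)),('mill',.027,.134,(.755,-.144))): fit(t,c,cyl(r,h),0,np.r_[p,0],False)
cv2.imwrite('pics/f.png',np.hstack([cv2.resize(c['top']['color'][220:340,60:260],(400,240)),cv2.resize(c['side']['color'][80:280,130:430],(360,240))])[:,:,::-1])
E
```

```text
39.85 [ 0.46038884 -0.11674125  0.19827082] 1.0036797005884475 [-0.342705    1.65531159 -0.31824914]
paprika_mid both [0.5121 0.3432] rms 0.42 [0.85]
paprika_mid top [0.5121 0.3432] rms 0.42 [0.85]
oregano_mid both [0.4901 0.277 ] rms 0.4 [0.69]
oregano_mid top [0.4901 0.277 ] rms 0.4 [0.69]
salt_mid both [0.4693 0.2121] rms 0.53 [0.7]
salt_mid top [0.4693 0.2121] rms 0.53 [0.7]
turmeric_mid both [0.4472 0.1425] rms 0.75 [0.92]
turmeric_mid top [0.4472 0.1425] rms 0.75 [0.92]
mug both [0.7541 0.1838] rms 3.82 [0.89, 0.95]
mug top [0.7536 0.1865] rms 4.02 [0.89]
mug side [0.7541 0.1771] rms 2.34 [0.95]
oil both [0.7423 0.0315] rms 4.62 [0.72, 0.69]
oil top [0.7316 0.0312] rms 3.97 [0.72]
oil side [0.747  0.0327] rms 5.1 [0.69]
mill both [ 0.7554 -0.1426] rms 4.64 [0.89, 0.56]
mill top [ 0.749  -0.1381] rms 2.86 [0.89]
mill side [ 0.7558 -0.1444] rms 5.59 [0.56]
```

View pics/f.png

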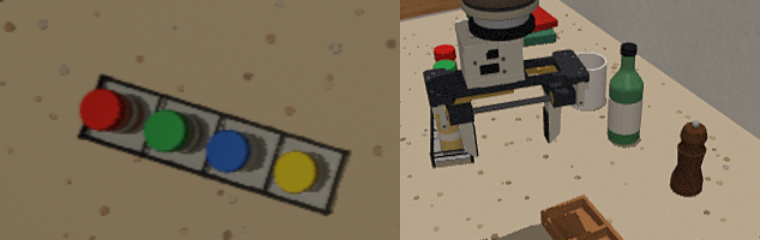

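The top view shows red, green, blue and yellow upright, one per bay, in the original order. The gripper is clear of everything, so I'm handing in.

```bash
python3 -c "
from cell import workorder; print(workorder.sign_off())"
```

```text
the job is handed in; nothing more can be done
None
```

All four jars are in the wire rack in their original order. Bays 1 to 4, counted from the left, hold paprika, oregano, salt and turmeric. I handed the job in at about 40 s on the robot clock.

- **Jars:** I moved each one directly, lowered it until the wrist force showed light contact, and then released it. The strongest touchdown reading was about 5 N, on oregano. In the last top picture all four stand upright, within about 3 mm of where I aimed in each bay.
- **Side view:** the gripper hid most of the wire rack there at the end, so the final jar check rests on the top camera. Paprika and oregano had each been confirmed in both views after placing. The side camera's detector missed salt, though the jar shows upright in that picture.
- **Mug, oil bottle and pepper mill:** they look untouched, and the two-camera position estimates match the start within about 2 mm. The single-view estimates for these are rough: the mug's side fit differed by 6 mm because the gripper partly covered it.
- **Wire rack position:** the two cameras disagreed by about 5 mm on where it was. I aimed between them, which the bays' 10 mm of play around each jar allowed.

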